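# Push a sample carrier round its L-shaped guide slot to the end stop

## Task

The weld sample on the round carrier is fresh, so nothing may touch the sample itself. With the fingertips against the carrier's rim, push the carrier along the first leg of the L-shaped slot into the corner, then sideways along the second leg until its rim is fully home against the stop block. The carrier only slides: do not lift or tip it out of the slot, and leave the things lying round the plate where they are.

Things in the scene. Friction and masses are not known exactly. Their poses are not given: they have to be found in the camera images.
- guide_plate: Square aluminium plate, 200 x 200 x 16 mm, fixed on the bench, with an L-shaped slot, 14 mm wide and 11 mm deep, in its top. Origin: on the bench under the slot's corner (where the centre lines cross); z up. It spans x -140 to 60 mm, y -60 to 140 mm. First leg: along its +x, from x = -85 mm to the corner at 0. Second leg: from the corner along its +y to y = 80 mm. Each leg is cut 7 mm beyond.
- slot_corner (a point): Point on the plate's top, at the corner of the slot; axes as the plate's.
- slot_end (a point): Point on the plate's top at the end of the second leg, 80 mm from the corner along the plate's y. Beyond it a steel stop block stands on the plate, 60 mm long along x, 12 mm high, its face 47.5 mm from this point. The carrier's centre is within 1 mm of this point along y when its rim meets the block.
- carrier: Loose dark steel disc, 96 mm across, 12 mm high, with a 68 mm boss 4 mm high on it; about 0.75 kg, slides with a few N. Origin: centre of the disc's underside, on the plate's top (16 mm up); z up. A central pin below, 11 mm across, 10 mm long, runs in the slot (1.5 mm play each side). Starts in the first leg; goes sideways only once within 2 mm of the corner. About 20 N at a slot end can tip it.
- sample: Grey weld sample, 36 x 48 x 12 mm, fixed in the nest on top of the carrier, its top 28 mm above the carrier's underside, inside the rim's outline. Origin: centre of its underside. Not to be touched.
- spanner: Spanner, 27 x 153 x 6 mm, lying on the bench beyond the plate. Origin: centre of its underside. Bystander.
- hex_key: Hex key, 47 x 115 x 8 mm, lying on the bench to the left of the plate. Origin: centre of its underside. Bystander.
- tape: Small black roll of tape, 58 mm across, 19 mm high, lying on the bench before the plate. Origin: centre of its underside. Bystander.
- loose_sample: Open grey sample shell, 40 x 62 x 14 mm, lying on the bench to the right of the plate. Origin: centre of its underside. Bystander.

How it is judged:
By the outcome, as a careful person would: the job done as asked, in the order asked, and still so for the second after the job is handed in, with the robot touching nothing.
It also fails if it takes over 54 s, if anything falls off the work surface, if the arm or the gripper's body presses on something with over 40 N, if the wrist force passes 120 N, or if a joint passes its speed limit or range.

## Robot

A 6-joint arm with a two-finger parallel gripper is mounted at the origin on a cart in front of the work surface, level with it; the furniture and walls round the work are solid. World frame = base frame: x ahead of the robot, y to its left, z up, the work surface at z = 0. Lengths are in mm, angles in rad, forces in N, time in s.
With the tool pointing down it reaches from about 275 to 825 mm from the base axis. Payload 5.2 kg.
Tool frame: the origin (TCP) lies at the very end of the fingers, on their centre line; the grasp point (between the pads) lies 19 mm behind it; z points along the fingers, y is the direction in which the jaws open and shut (so a half turn about z gives the same grasp; the last joint's range is limited). The gripper opens to 93 mm and grips with 3 to 60 N. Pads are 15 mm wide; open, the fingers measure 128 mm over their backs; the gripper's body (75 mm by 188 mm) begins 65 mm behind the grasp point.
Start: joints at [-1.433, 0.259, 1.535, -0, 1.348, -0.203], TCP at [183.854, -518.366, 218.653] pointing down, gripper open.
Joint ranges: [-3.14, 3.14], [-0.91, 2.08], [0.19, 2.58], [-1.22, 4.36], [0.22, 2.71], [-3.12, 3.12]. Speed limits (rad/s): [2.57, 2.57, 3.14, 3.14, 3.14, 3.14].

## Interface

Orientations are given as [roll, pitch, yaw] about the fixed x, y, z axes, in that order (R = Rz(yaw) Ry(pitch) Rx(roll)).
In Python, from bench import robot gives the robot as it stands. The module is installed in compiled form; this text tells all that it offers. Calls block until the motion is done:
- robot.move_ptp(position, orientation): joint-space move of the TCP to a pose.
- robot.move_linear(position, ori=None, speed=150, f_stop=None): straight line of the TCP; ori=None keeps the orientation; speed is the mean speed in mm/s. With f_stop (N) it stops when the force on the tool has changed by that much, and returns True; else False.
- robot.move_j(angles): joint-space move.
- robot.move_gripper(opening): opening from 0.0 (shut) to 1.0 (fully open); the grip force is fixed at half the most; returns when the fingers have stopped.
- robot.sleep(seconds).
- robot.inverse_kinematics(position, orientation): joint angles nearest the present ones, or None.
- robot.get_image(name): name is "scene" or "top" or "wrist"; returns a dict with "img" (384x512x3 uint8, blue, green, red), "fovy" (degrees; the focal length in pixels is half the picture's height over the tangent of half this angle, whatever the lens; pixels are square), "cx", "cy" (the principal point, pixels), "k1" (the pictures are not rectified: a ray, as slopes to the right and down, at radius r is drawn at 1 + k1 r^2 times it, then the intrinsics apply), "eye" and "orientation" of the camera in the world. Camera axes: x right, y down, z forward; pixel columns grow to the right and rows downward; lengths in mm; the calibration is good to about 2 mm. A picture is of the moment at which its call begins. There is no depth.
A pose or a line that the arm cannot do raises robot.MotionError and nothing moves.
- robot.hand_in(): hands the job in, once; it reports no verdict.
Readings, each from a call of its own:
- robot.current_t(): time.
- robot.current_qpos(): joint angles.
- robot.current_joint_vel(): joint speeds.
- robot.current_joint_efforts(): joint torques, N m.
- robot.current_tcp_pos(): TCP position.
- robot.current_eef_rot(): TCP orientation.
- robot.current_contact_force(): force on the tool from outside, world axes, zero at the start.
- robot.current_ft_torque(): the same for the moment, N m.
- robot.current_gripper_width(): opening from 0.0 (shut) to 1.0 (fully open).
Only numpy, scipy, OpenCV 4.12 (cv2) and the standard library are available. Lean on these libraries where they do the work, as an engineer would, in place of code of your own. Each camera call takes 0.05 s, during which the arm holds its last target. There are 200 camera calls.

## Working session

There is one attempt and no reset: what is moved stays moved. The work goes in short steps, each a Python script; the robot and the scene stay as the last script left them, time stands still between calls to the robot, and variables do not carry over. Pictures are saved under pics/ and viewed, about 8 in all and at most 12, crops included, and the job is handed in when it is done.

```bash
mkdir -p pics; cat > h.py <<'E'
import numpy as np, cv2
from bench import robot
from scipy.spatial.transform import Rotation as R
def mat(o):
    o=np.array(o,float)
    return o if o.shape==(3,3) else R.from_euler('xyz',o).as_matrix()
def rays(c,px):
    h=c["img"].shape[0]; f=h/2/np.tan(np.radians(c["fovy"])/2)
    px=np.atleast_2d(np.array(px,float)); d=(px-[c["cx"],c["cy"]])/f; u=d.copy()
    for _ in range(20): u=d/(1+c["k1"]*(u**2).sum(1,keepdims=True))
    return np.c_[u,np.ones(len(u))]@mat(c["orientation"]).T
def onplane(c,px,z):
    r=rays(c,px); e=np.array(c["eye"]); return e+r*((z-e[2])/r[:,2])[:,None]
E
python3 - <<'E'
from h import *
for n in("top","scene"):
    c=robot.get_image(n); cv2.imwrite(f"pics/{n}0.png",c["img"])
    print(n,{k:v for k,v in c.items() if k!="img"})
print(robot.current_t(),robot.current_eef_rot())
E
```

```text
top {'fovy': 53.40184743340505, 'cx': 252.96678118475296, 'cy': 195.5862311715389, 'k1': -0.01224028140527337, 'eye': array([479.45362791, -12.99292855, 904.91610827]), 'orientation': array([-3.02452039, -0.00972963, -1.59297516])}
scene {'fovy': 55.39735033292086, 'cx': 258.93075338848246, 'cy': 190.65370739760374, 'k1': 0.027908124561680583, 'eye': array([133.46737593, 614.74486547, 434.45640823]), 'orientation': array([-2.03424086, -0.01589133, -2.526168  ])}
0.1 [-3.14001658e+00 -3.24092171e-04  3.40788510e-01]
```

View pics/top0.png

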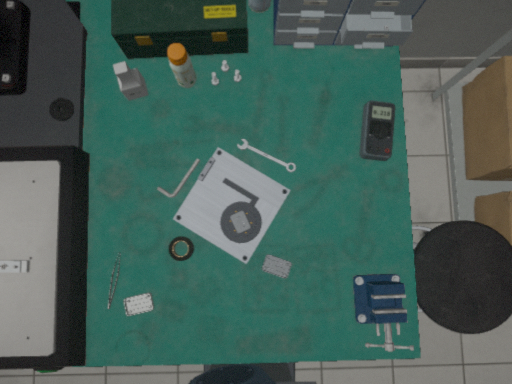

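View pics/scene0.png

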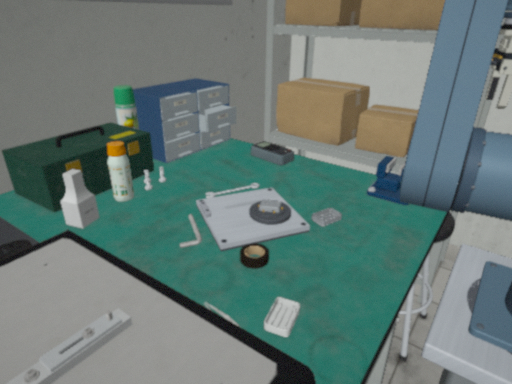

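The top view shows the plate as a tilted square with corners near (219,149), (290,190), (246,262) and (174,217). The stop block is at about (207,168) and the carrier at about (240,222). The scene view agrees. Next I locate the plate roughly and bring the wrist camera over it.

```bash
cat > m.py <<'E'
from h import *
c=robot.get_image("top")
p=onplane(c,[(290,190),(246,262),(174,217),(219,149)],16)
print(p.round(1)); cen=p.mean(0)
vy=(p[3]-p[0]+p[2]-p[1])[:2]; vy/=np.linalg.norm(vy); print(cen,vy,'yaw',np.arctan2(-vy[0],vy[1]))
print('carrier',onplane(c,[(240,222)],28))
w=robot.get_image("wrist"); d=mat(robot.current_eef_rot())
t=np.array(robot.current_tcp_pos()); print('cam in tool',d.T@(np.array(w["eye"])-t),(d.T@mat(w["orientation"])).round(2),w["fovy"])
E
python3 m.py
```

```text
[[ 595.2 -111.3   16. ]
 [ 430.5   -4.5   16. ]
 [ 537.5  160.8   16. ]
 [ 697.    54.3   16. ]]
[565.03586845  24.81383685  16.        ] [0.5336343  0.84571534] yaw -0.5628920816689823
carrier [[522.01139809   7.28142325  28.        ]]
cam in tool [  75.90299017    0.74446038 -166.05671438] [[ 0.   -0.96 -0.27]
 [ 1.    0.   -0.  ]
 [ 0.   -0.27  0.96]] 71.41511788419567
```

```bash
python3 - <<'E'
from h import *
yaw=-0.563; ex=np.array([np.cos(yaw),np.sin(yaw)]); ey=np.array([-ex[1],ex[0]]); o=np.array([577.5,-30.4])
def W(x,y,z): return [*(o+x*ex+y*ey),z]
for y in(yaw,yaw+np.pi,yaw+np.pi/2,yaw-np.pi/2):
    for p in(W(-117,0,21),W(0,-50,21),W(0,30,21)):
        q=robot.inverse_kinematics(p,[np.pi,0,y]); print(round(y,2),None if q is None else np.round(q,2))
robot.move_ptp(W(-40,30,200),[np.pi,0,yaw])
w=robot.get_image("wrist"); cv2.imwrite("pics/w1.png",w["img"])
print(robot.current_t(), robot.current_qpos())
np.save("w1.npy",w,allow_pickle=True)
E
```

```text
-0.56 [-0.17  0.37  1.94 -0.    0.83  1.97]
-0.56 [-0.33  0.48  1.75 -0.    0.91  1.8 ]
-0.56 [-0.2   0.53  1.66 -0.    0.96  1.94]
2.58 [-0.17  0.37  1.94  0.    0.83 -1.17]
2.58 [-0.33  0.48  1.75  0.    0.91 -1.34]
2.58 [-0.2   0.53  1.66  0.    0.96 -1.2 ]
1.01 [-0.17  0.37  1.94 -0.    0.83  0.4 ]
1.01 [-0.33  0.48  1.75 -0.    0.91  0.23]
1.01 [-0.2   0.53  1.66 -0.    0.96  0.37]
-2.13 [-0.17  0.37  1.94 -0.    0.83 -2.74]
-2.13 [-0.33  0.48  1.75 -0.    0.91 -2.91]
-2.13 [-0.2   0.53  1.66  0.    0.96 -2.77]
2.5833 [-1.71333905e-01  2.89402567e-01  1.53973844e+00 -2.17118672e-04
  1.31237743e+00  1.96344124e+00]
```

View pics/w1.png

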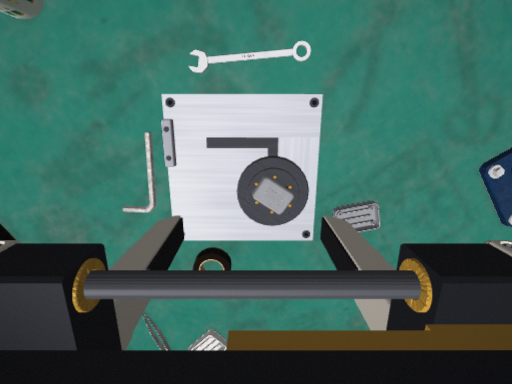

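The wrist view is clear. The plate spans (162,94) to (322,94) and down to (313,240), with the slot's second leg at row 143 from column 207 to 277. The carrier is centred near (273,190), with the stop at (168,142). Now I fit edges.

```bash
cat > fit.py <<'E'
from h import *
from scipy.optimize import least_squares
def edges(g,lines,thr,frm):  # scan from outside inward; first crossing
    pass
w=np.load("w1.npy",allow_pickle=True).item(); hsv=cv2.cvtColor(w["img"],cv2.COLOR_BGR2HSV); g=cv2.GaussianBlur(w["img"][:,:,2],(3,3),0).astype(float) # red: green bench is dark
def cross(v,th,up=True):
    s=v>th if up else v<th
    i=np.argmax(s); return i-1+(th-v[i-1])/(v[i]-v[i-1])
L={}
L['top']=[(x,80+cross(g[80:110,x],110)) for x in range(180,305,4)]
L['right']=[(340-cross(g[y,300:341][::-1],110),y) for y in range(105,200,4)]
L['left']=[(145+cross(g[y,155:185],110)+10,y) for y in list(range(105,116,2))+list(range(170,210,4))]
L['bottom']=[(x,255-cross(g[225:256,x][::-1],110)) for x in range(205,300,4)]
F={}
for k,p in L.items():
    P=onplane(w,p,16)[:,:2]; 
    for _ in range(3):
        v=cv2.fitLine(P.astype(np.float32),cv2.DIST_HUBER,0,.01,.01).ravel(); n=np.array([-v[1],v[0]]); d=P@n-v[2:]@n; P=P[abs(d)<2]
    F[k]=(v[:2],v[2:],abs(d).max()); print(k,len(P),np.degrees(np.arctan2(v[1],v[0])).round(2),abs(d).max().round(2))
# direction
def ori(v,ref): return v if v@ref>0 else -v
ex0=np.array([.846,-.534]); ey0=np.array([.534,.846])
a=[ori(F[k][0],ex0) for k in('left','right')]; b=[ori(F[k][0],ey0) for k in('top','bottom')]
ex=sum(a)+sum(np.array([q[1],-q[0]]) for q in b); ex/=np.linalg.norm(ex); ey=np.array([-ex[1],ex[0]])
print('span x',(F['top'][1]-F['bottom'][1])@ex,'span y',(F['left'][1]-F['right'][1])@ey)
def mid(k): return F[k][1]
xm=(mid('top')@ex+mid('bottom')@ex)/2+40; ym=(mid('left')@ey+mid('right')@ey)/2-40
o=ex*xm+ey*ym; print('origin',o,'yaw',np.arctan2(ex[1],ex[0]))
# slot check
rows=[]
for x in range(215,262,5):
    c=g[130:156,x]; th=(c.min()+c.max())/2; rows+= [(x,130+cross(c,th,False)),(x,155-cross(c[::-1],th,False))]
S=(onplane(w,rows,16)[:,:2]-o)@np.c_[ex,ey]; print('leg2 edges x',S[0::2,0].mean(),S[1::2,0].mean())
c=g[143,190:230]; th=(c.min()+c.max())/2; print('leg2 end', (onplane(w,[(190+cross(c,th,False),143)],16)[0,:2]-o)@np.c_[ex,ey])
c=g[143,255:300][::-1]; th=(c.min()+c.max())/2; print('leg2 right', (onplane(w,[(299-cross(c,th,False),143)],16)[0,:2]-o)@np.c_[ex,ey])
# carrier: rays from the centre outward to plate brightness
pts=[]
for t in np.radians(range(0,360,6)):
    r=np.arange(28,48,.5); v=cv2.remap(g.astype(np.float32),(273+r*np.cos(t)).astype(np.float32)[None],(190+r*np.sin(t)).astype(np.float32)[None],1)[0]
    if (v>120).any(): rr=28+.5*cross(v,110); pts.append((273+rr*np.cos(t),190+rr*np.sin(t)))
C=onplane(w,pts,28)[:,:2]
s=least_squares(lambda q:np.hypot(*(C-q[:2]).T)-q[2],[*C.mean(0),48],loss='soft_l1',f_scale=.5).x
print('carrier',s,'plate frame',(s[:2]-o)@np.c_[ex,ey],len(C))
np.savez("plate.npz",o=o,ex=ex,ey=ey,c=s[:2])
E
python3 fit.py
```

```text
top 32 57.66 0.31
right 24 -32.31 0.19
left 16 -32.5 0.28
bottom 24 57.93 0.22
span x 201.60449 span y 201.66803
origin [575.67224  -27.779495] yaw -0.56377894
leg2 edges x 7.018349125397518 -6.609225760851065
leg2 end [-0.71193405 86.71347884]
leg2 right [-0.63762793 -6.30063956]
carrier [522.35483369   6.05096945  47.08052224] plate frame [-63.14456621   0.10294268] 58
```

```bash
cat >> h.py <<'E'
def plate():
    z=np.load("plate.npz"); o,ex,ey=z["o"].astype(float),z["ex"].astype(float),z["ey"].astype(float); A=np.c_[ex,ey]
    return (lambda x,y,z:[*(o+A@[x,y]),z]), (lambda p:(np.array(p)[:2]-o)@A), np.arctan2(ex[1],ex[0]), A
def st(s,inv,A): print(s,inv(robot.current_tcp_pos()).round(2),round(robot.current_tcp_pos()[2],2),'F',(np.array(robot.current_contact_force())[:2]@A).round(2),round(robot.current_contact_force()[2],2),'t',round(robot.current_t(),2),flush=True)
E
python3 - <<'E'
from h import *
W,inv,yaw,A=plate()
robot.move_gripper(.48); print(robot.current_gripper_width())
robot.move_ptp(W(-130,0,80),[np.pi,0,yaw])
print(robot.move_linear(W(-130,0,21),speed=60,f_stop=6)); st('down',inv,A)
print(robot.move_linear(W(-90,0,21),speed=35,f_stop=12)); st('push',inv,A)
w=robot.get_image("top"); cv2.imwrite("pics/t2.png",cv2.resize(w["img"][130:280,150:320],None,fx=4,fy=4,interpolation=cv2.INTER_CUBIC)[:600])
E
```

```text
0.47595743608475394
False
down [-129.67    0.16] 21.33 F [-0.42  0.18] -0.41 t 5.31
True
push [-110.53   -0.33] 20.36 F [-0.13 -0.14] 0.32 t 6.01
```

View pics/t2.png

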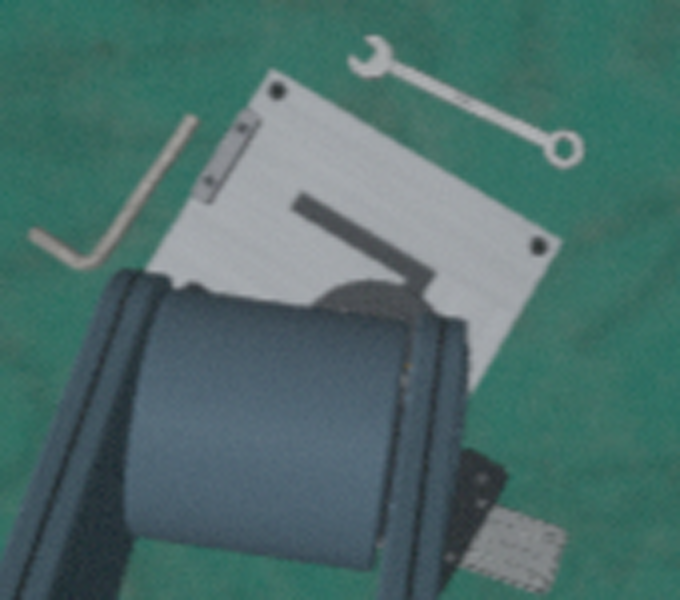

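The arm hides the carrier, but the first stop was the contact bump where I predicted it (TCP at about -111). I continue pushing from contact.

```bash
python3 - <<'E'
from h import *
W,inv,yaw,A=plate()
for tx,sp in((-100,20),(-80,25),(-58,25)):
    print(robot.move_linear(W(tx,0,20.7),speed=sp,f_stop=14)); st('push',inv,A)
for tx in (-54,-52,-50,-49,-48,-47,-46,-45):
    r=robot.move_linear(W(tx,0,20.7),speed=6,f_stop=9); st(r,inv,A)
    if r: break
w=robot.get_image("wrist"); cv2.imwrite("pics/w3.png",w["img"]); np.save("w3.npy",w,allow_pickle=True)
E
```

```text
False
push [-102.32   -0.53] 19.95 F [-5.04 -0.04] 1.09 t 6.8
False
push [-82.03  -0.43] 19.98 F [-4.84 -0.41] 0.37 t 7.75
False
push [-58.08  -0.12] 20.56 F [-3.28 -0.18] -2.63 t 8.78
False [-53.83   0.09] 20.75 F [-3.24 -0.74] -1.61 t 9.6
False [-51.93  -0.  ] 20.71 F [-4.2   0.65] -1.83 t 10.08
False [-4.979e+01 -1.000e-02] 20.73 F [-3.77  0.43] -2.93 t 10.57
False [-4.893e+01 -1.000e-02] 20.71 F [-3.5   1.02] -2.33 t 10.88
False [-48.74  -0.05] 20.62 F [-6.18  0.22] -1.16 t 11.2
False [-48.64  -0.06] 20.53 F [-7.8   1.04] 1.05 t 11.52
False [-48.53  -0.08] 20.49 F [-9.31  1.25] 3.15 t 11.83
False [-48.42  -0.08] 20.44 F [-11.81   1.89] 4.24 t 12.15
```

View pics/w3.png

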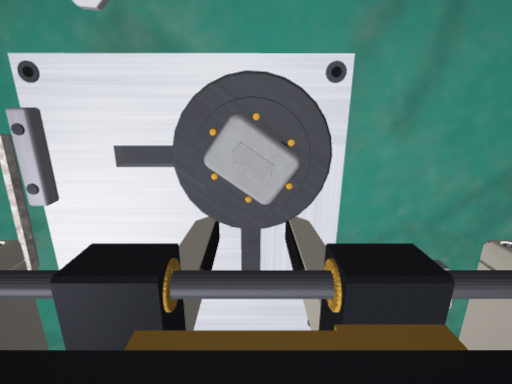

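The wall is clear: travel stopped at TCP x = -48.7 with force climbing to 12 N, so the carrier is at about +1.5, with the pin at the corner. The picture agrees: carrier at (253,150), level with the second leg at row 156. Now I re-approach from the -y side.

```bash
python3 - <<'E'
from h import *
W,inv,yaw,A=plate()
y2=yaw+np.pi/2
robot.move_linear(W(-75,0,21),speed=60); st('back',inv,A)
robot.move_linear(W(-75,0,110),speed=120)
robot.move_ptp(W(-60,-60,115),[np.pi,0,y2])
robot.move_linear(W(.7,-70,110),speed=120)
r=robot.move_linear(W(.7,-70,20.8),speed=60,f_stop=6); st(('down',r),inv,A)
r=robot.move_linear(W(.7,-54,20.8),speed=30,f_stop=10); st(r,inv,A)
for ty,sp in((-45,12),(-35,15),(-10,25),(20,25)):
    r=robot.move_linear(W(.7,ty,20.8),speed=sp,f_stop=14); st(r,inv,A)
    if r: break
w=robot.get_image("wrist"); cv2.imwrite("pics/w4.png",w["img"])
E
```

```text
back [-74.43   0.2 ] 21.33 F [ 0.13 -0.14] -0.11 t 12.85
('down', False) [  1.   -69.93] 21.18 F [0.8  0.15] 0.07 t 17.54
False [  0.63 -53.89] 20.75 F [ 0.13 -0.1 ] 0.25 t 18.23
False [  0.77 -45.94] 20.78 F [ 0.   -4.57] 0.39 t 19.12
False [  0.65 -36.01] 20.76 F [ 0.91 -5.74] 1.37 t 19.94
False [  0.58 -11.08] 20.72 F [ 0.31 -4.97] 1.61 t 21.09
False [ 0.54 18.8 ] 20.72 F [ 0.08 -5.19] 2.4 t 22.44
```

View pics/w4.png

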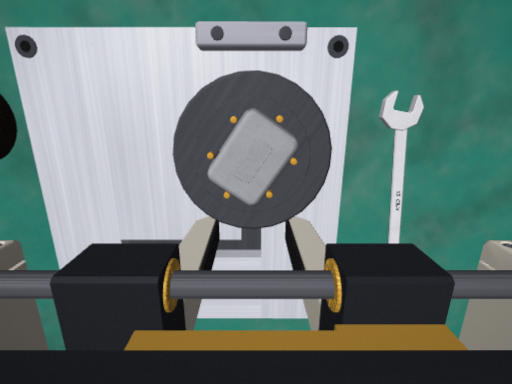

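The carrier at (252,150) is moving along the second leg, and the stop block is ahead at row 48. Wall contact should come at about TCP y = 29–31.

```bash
python3 - <<'E'
from h import *
W,inv,yaw,A=plate()
robot.move_linear(W(.7,26,20.8),speed=12,f_stop=9); st('a',inv,A)
n=0
for ty in np.arange(27,40,1.):
    r=robot.move_linear(W(.7,ty,20.8),speed=6,f_stop=9); st((ty,r),inv,A)
    if r or -(np.array(robot.current_contact_force())[:2]@A)[1]>11: break
w=robot.get_image("wrist"); cv2.imwrite("pics/w5.png",cv2.resize(w["img"][20:240,100:400],None,fx=2.5,fy=2.5))
E
```

```text
a [ 0.52 24.76] 20.69 F [-0.02 -5.61] 1.49 t 23.14
(np.float64(27.0), False) [ 0.52 25.68] 20.7 F [-1.02 -5.92] 1.92 t 23.46
(np.float64(28.0), False) [ 0.52 26.64] 20.7 F [-0.81 -6.18] 1.88 t 23.77
(np.float64(29.0), False) [ 0.52 27.65] 20.7 F [-0.4  -5.88] 1.05 t 24.09
(np.float64(30.0), False) [ 0.51 28.64] 20.7 F [-0.33 -5.93] 1.89 t 24.41
(np.float64(31.0), False) [ 0.51 29.63] 20.7 F [-0.6  -6.11] 2.19 t 24.73
(np.float64(32.0), False) [ 0.47 30.19] 20.69 F [-0.06 -8.02] 2.46 t 25.04
(np.float64(33.0), False) [ 0.49 30.37] 20.68 F [  0.48 -11.09] 3.02 t 25.36
```

View pics/w5.png

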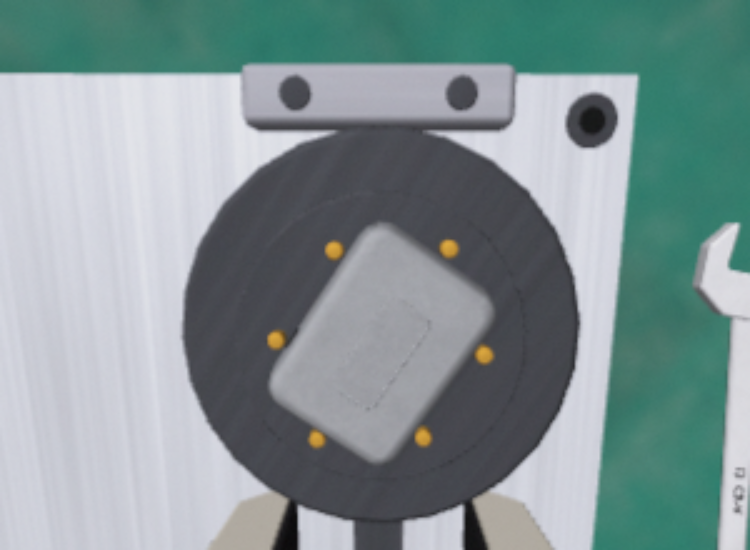

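The rim touches the block at about (380,128) in the crop, and force rose to 11 N at the predicted position. I back off, lift clear and check.

```bash
python3 - <<'E'
from h import *
W,inv,yaw,A=plate()
robot.move_linear(W(.6,10,20.9),speed=40); st('back',inv,A)
robot.move_linear(W(.6,0,200),speed=120); st('up',inv,A)
w=robot.get_image("wrist"); cv2.imwrite("pics/w6.png",w["img"])
E
```

```text
back [ 0.67 10.06] 20.98 F [0.39 0.76] -0.54 t 26.13
up [ 0.17 -0.13] 199.14 F [-0.02  0.21] 0.26 t 27.77
```

View pics/w6.png

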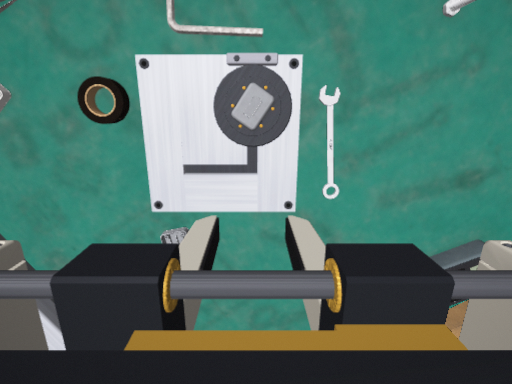

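The carrier at (252,105) stands flat with its rim against the block at row 65. The bystanders appear undisturbed and the gripper is clear, so I hand in.

```bash
python3 -c "
from bench import robot
robot.hand_in(); print(robot.current_t())"
```

```text
the job is handed in; nothing more can be done
the job is handed in; nothing more can be done
```

The carrier is home against the stop block and the job is handed in, about 28 s on the robot's clock. I pushed it with the partly opened fingertips low on the rim, first along leg one into the corner, then along leg two to the block.

- **End of leg one:** the push came up against a clear wall, with the force rising from about 4 N to 12 N at the predicted position.
- **End of leg two:** the force rose from about 6 N to 11 N at TCP y = 30.4 mm. That puts the carrier's centre at about 80 mm, as expected.
- **Last picture:** the rim is against the block, the carrier looks flat and the gripper is clear. The spanner, hex key and tape look undisturbed. The loose sample is partly hidden behind the fingers, so I could only partly check it. I did not measure any bystander's position against the first pictures.
- **Disagreements:** the first contact bump at 35 mm/s tripped the 12 N stop once, and I carried on more slowly. The top camera view at that point was blocked by the arm. The plate measured about 201.6 mm against the true 200 mm, which is within the camera calibration.

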